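# Zero the bench comparator on its master block, then swap in the slicer spacer

### The arm

A 6-joint arm with a two-finger parallel gripper is mounted at the origin on the work surface. World frame = base frame: x ahead of the robot, y to its left, z up, the work surface at z = 0. Lengths are in mm, angles in rad, forces in N, time in s.
With the tool pointing down it reaches from about 400 to 925 mm from the base axis. Payload 12.5 kg.
Tool frame: the origin (TCP) lies midway between the tips of the shut fingers; the grasp point (between the pads) lies ctrl.grip_point_offset behind it (ctrl.grip_point_offset is the distance from the TCP to the grasp point, in mm); z points along the fingers, y is the line along which they close (so a half turn about z gives the same grasp; the last joint's range is limited). The gripper opens to 95 mm and grips with 3 to 60 N. Pads are 20 mm wide; open, the fingers measure 119 mm over their backs; the gripper's body (75 mm by 180 mm) begins 59 mm behind the grasp point.
Start: joints at [1.169, 0.491, 1.559, -0, 1.092, -0.106], TCP at [182.174, 597.879, 214.661] pointing down, gripper open.
Joint ranges: [-3.1, 3.1], [-0.84, 2.19], [0.05, 2.79], [-1.13, 4.28], [0.06, 2.93], [-2.69, 2.69]. Speed limits (rad/s): [2.22, 2.22, 2.79, 3.14, 3.14, 3.14].

### API

Orientations are given as a unit quaternion [x, y, z, w].
In Python, from workcell import ctrl gives the robot as it stands.
- The arm moves only by the tool apply_moves, never from a script. Its argument "moves" is a list of rows, each a list of 7 numbers: the finger opening in cm, from 0 to 9.51, then the shift along the world's x, y, z in cm, then the turn, a rotation vector about the world's x, y, z in units of 5 degrees (1.0 is 5 degrees). A call has 1 to 5 rows; each row is the pose to reach, as a shift and turn from the pose commanded when the call began; what a row does not reach only later rows make up. A row lasts 1/12 s, in which the tool goes at most 41.7 mm and 7.16 degrees, less where a joint would pass 70% of its speed; a pose out of reach is approached as far as the arm can. A call with a gripper value outside its range is refused whole. The fingers move at their own pace and stop on an object; "force" is the grip in N (left out, the last holds). Time passes only in rows, so rows that repeat a pose let the fingers close. It gives the time, the measured TCP pose, the force, the opening and the grip force at its end, in the units of the state.
- ctrl.get_obs(): the state, without advancing time (a new reading comes with each control period).
- ctrl.read_camera(name): name is "side" or "top" or "wrist"; returns a dict with "pixels" (420x560x3 uint8, red, green, blue), "depth" (420x560 float32, mm along the optical axis (not along the pixel's ray), 0 where there is no reading), "camera_matrix" (3x3 intrinsics, pixels), "rvec" (rotation vector, rad) and "tvec" (3), from world to camera coordinates, as OpenCV has them. Camera axes: x right, y down, z forward; pixel columns grow to the right and rows downward; lengths in mm; the calibration is good to about 2 mm. A picture is of the moment at which its call begins.
- ctrl.finish_job(): hands the job in; it is judged then, once.
The state is a dict: "clock": time; "joints": joint angles; "qvel": joint speeds; "joint_torque": joint torques, N m; "tool_pos": TCP position; "tool_rot": TCP orientation; "force": force on the tool from outside, world axes, zero at the start; "wrist_torque": the same for the moment, N m; "grip_width": opening from 0.0 (shut) to 1.0 (fully open); "gripper_force": force on a finger pad.
Only numpy, scipy, OpenCV 4.12 (cv2) and the standard library are available. Lean on these libraries where they do the work, as an engineer would, in place of code of your own. Each camera call takes 0.05 s, during which the arm holds its last target. There are 200 camera calls.

### The job

The master block has been left only part-way into the comparator: slide it fully home, pressing it firmly but gently against the end stop, and with it there turn the dial's rim by its post until the zero mark stands at the needle's tip. Then stand the master upright in its small tray, slide the necked slicer spacer upright into the comparator in its place, just as firmly and gently home against the stop and flat on the anvil, and let go of everything with the zero setting left as you made it. Never ram a block against the stop or the anvil, and leave the other things on the counter where they are.

Things in the scene. Friction and masses are not known exactly. Their poses are not given: they have to be found in the camera images.
- gauge: Bench comparator, fixed to the counter. Origin: on the counter below the middle of the measuring slot. x: the way blocks slide in (from the open front at -x); y: towards the fixed anvil; z up. Grey base plate 12 mm thick, x -95 to +65 mm, y -194 to +68 mm; blocks stand and slide on its top. Pressing a block with over 40 N on the end stop or the anvil counts as ramming.
- anvil_face (a point): Middle of the anvil's measuring face, at x 0, y +15, z 23 mm of the comparator. Steel wall 22 mm high on the base plate (top z = 34 mm), flat face from x = -8 to +40 mm; in front of it a lead-in plate flares out to y = +23 mm at x = -38 mm. Axes as the comparator's.
- plunger_pad (a point): Middle of the sprung plunger's pad, facing the anvil: 10 mm wide (x -5 to +5 mm), z 17 to 33 mm. Free it is at y = -13 mm; it gives way towards -y by up to 8 mm, 2 N at first touch and 0.5 N more per mm. Its lead-in plate flares to y = -22.5 mm at x = -38 mm. A block slid in from the front forces it back; sliding there takes about 4 to 14 N, more if the block is pushed down or cocked.
- stop_nearest (a point): The nearest place, x +17, y 0, z 23 mm of the comparator, at which the end stop's front face can be. The stop (dark steel block 20 by 26 mm, top z = 33 mm, its screw to 37 mm) is clamped by hand 0 to 8 mm beyond this point, differently each time; it is not measured and must be felt for. It does not give.
- dial_centre (a point): Centre of the dial, which lies face up beside the slot: x 0, y -130, z 47 mm of the comparator (whose axes it has). Housing 92 mm across; rim ring 104 mm across outside, 84 mm inside, top at z = 50 mm.
- zero_mark (a point): Zero mark: black bar on the dial's rim ring, this point 36 mm from the dial's centre, z = 50 mm. The ring turns about the centre with a friction of 0.1 N m, up to 1.2 rad either side of the comparator's -x direction, and stays where left. In line with the mark, 47 mm from the centre, stands the round post to turn it by: 10 mm across, z = 50 to 85 mm.
- needle_tip (a point): Tip of the black needle, 36 mm from the dial's centre, z = 50 mm. It turns 0.24 rad per mm of plunger travel, counter-clockwise seen from above: with the master it points about along the comparator's -x, with the spacer about 0.6 rad (21 mm) further counter-clockwise, with the slot empty 0.48 rad clockwise of -x.
- master: Master block: plain rectangular steel block, 34 mm (x) by 30 mm (y, the measured thickness) by 60 mm tall. Origin: centre of its underside, z up. It starts in the slot between plunger and anvil, about 6 to 20 mm short of the stop, its x along the comparator's x.
- spacer: Slicer spacer, steel, 60 mm tall: foot 34 mm (x) by 32.5 mm (y, the measured thickness) and 26 mm tall, with a narrower neck 26 mm (x) by 20 mm (y) standing on it, 34 mm tall, the only necked block. Origin: centre of its underside, z up. It stands upright on the counter; it goes in with its y across the slot, either way round.
- tray: The master's tray: fixed shallow steel tray, 90 mm (x) by 80 mm (y), rim 14 mm high, walls 4 mm thick, floor 4 mm thick. Origin: centre of its underside.
- collar: Bystander: plain round steel collar, 42 mm across, 38 mm tall, near the blocks. Origin: centre of its underside.
- low_block: Bystander: flat steel block 40 by 30 by 24 mm tall. Origin: centre of its underside.
There are look-alikes about, which are no part of the job. There is more than one size of the tray; the job needs the middle-sized.

How it is judged (in metres and radians):
On the way, in this order (a step that is already met when the one before it is completed fails the run):
1. the master is home: upright in the slot, pressed against the end stop with over 2.5 N (x of master in the frame of stop above -0.0015 m and z of master in the frame of gauge below 0.0165 m and y of master in the frame of gauge between -0.006 and 0.003 m and angle between master's own z axis and vertical below 0.06 rad and angle between the x axis of master and the x axis of gauge, either way round below 0.08 rad and contact force between master and stop above 2.5 N), for 0.1 s.
2. with the master still home, the zero mark stands within 3 mm of the needle's tip and the fingers are off the ring (x of master in the frame of stop above -0.0015 m and z of master in the frame of gauge below 0.0142 m and y of master in the frame of gauge between -0.004 and 0.003 m and angle between master's own z axis and vertical below 0.06 rad and angle between the x axis of master and the x axis of gauge, either way round below 0.08 rad and horizontal distance between needle_tip and zero_mark below 0.003 m and contact force between bezel and the fingers below 0.1 N), for 0.3 s.
3. the master stands upright in its tray, let go (x of master in the frame of tray between -0.024 and 0.024 m and y of master in the frame of tray between -0.022 and 0.022 m and z of master in the frame of tray below 0.0065 m and angle between master's own z axis and vertical below 0.06 rad and linear speed of master below 0.02 m/s and contact force between master and the fingers below 0.1 N), for 0.2 s.
4. the spacer is home: upright in the slot, pressed against the end stop with over 2.5 N (x of spacer in the frame of stop above -0.0015 m and z of spacer in the frame of gauge below 0.0165 m and y of spacer in the frame of gauge between -0.006 and 0.003 m and angle between spacer's own z axis and vertical below 0.06 rad and angle between the x axis of spacer and the x axis of gauge, either way round below 0.08 rad and contact force between spacer and stop above 2.5 N), for 0.1 s.
At the end, for the whole second after the job is handed in: Spacer upright and square in the slot, on the plate, within 1.5 mm of the end stop, released; needle tip 16 to 26.5 mm counter-clockwise of the zero mark (flat on the anvil, zero as set on the master); master upright on its tray's floor; all let go and at rest (all of step 3 and x of spacer in the frame of stop above -0.0015 m and z of spacer in the frame of gauge below 0.0142 m and y of spacer in the frame of gauge between -0.004 and 0.003 m and angle between spacer's own z axis and vertical below 0.06 rad and angle between the x axis of spacer and the x axis of gauge, either way round below 0.08 rad and linear speed of spacer below 0.02 m/s and horizontal distance between needle_tip and zero_mark between 0.016 and 0.0265 m and y of needle_tip in the frame of zero_mark below 0 m); the robot touches nothing.
It fails at once if a block is rammed against the end stop (over 40 N) (contact force between any of master, spacer and stop above 40 N).
It fails at once if a block is rammed against the anvil (over 40 N) (contact force between any of master, spacer and gauge_c1 above 40 N or contact force between any of master, spacer and gauge_c2 above 40 N).
It fails at once if another thing on the counter is moved by more than 25 mm (distance of any of collar, low_block, sanitiser, bowl, jar, slicing_disc, spatula from where it was at the start of the episode above 0.025 m).
It also fails if it takes over 72 s, if anything falls off the work surface, if the arm or the gripper's body presses on something with over 40 N, if the wrist force passes 120 N, or if a joint passes its speed limit or range.

## Working session

There is one attempt and no reset: what is moved stays moved. The work goes in short steps, Python scripts to look and compute and a tool call to move; the robot and the scene stay as the last step left them, time stands still between calls to the robot, and variables do not carry over. Pictures are saved under pics/ and viewed, at most 10 in all, crops included, and the job is handed in when it is done.

Besides the shell and the picture viewer there is one more tool, called after "Call:" as name([rows], argument=value, ...), one row to a line, values as JSON. apply_moves: Moves the arm, as the interface text tells. Its arguments: {"type":"object","properties":{"moves":{"type":"array"},"force":{"type":"number"}},"required":["moves"]}

```bash
mkdir -p pics; cat > h.py <<'E'
import numpy as np, cv2
from workcell import ctrl
def cam(n):
    c=ctrl.read_camera(n); R,_=cv2.Rodrigues(np.array(c["rvec"],float)); c["R"]=R; c["t"]=np.array(c["tvec"],float).ravel(); c["K"]=np.array(c["camera_matrix"]); return c
def ray(c,u,v,z):
    d=c["R"].T@np.linalg.solve(c["K"],[u,v,1.]); o=-c["R"].T@c["t"]; return o+d*(z-o[2])/d[2]
def pts(c):
    h,w=c["depth"].shape; v,u=np.mgrid[:h,:w]; D=c["depth"]; 
    P=np.stack([u,v,np.ones_like(u)],-1)@np.linalg.inv(c["K"]).T*D[...,None]
    return (P-c["t"])@c["R"]
def save(c,n,crop=None,s=1):
    im=c["pixels"][...,::-1]
    if crop: x0,y0,x1,y1=crop; im=im[y0:y1,x0:x1]
    cv2.imwrite("pics/"+n,cv2.resize(im,None,fx=s,fy=s,interpolation=cv2.INTER_CUBIC))
def proj(c,p):
    q=c["K"]@(c["R"]@np.array(p,float)+c["t"]); return q[:2]/q[2]
E
python3 - <<'E'
from h import *
import pickle
for n in("top","side"):
    c=cam(n); save(c,n+"0.png",s=1.4); pickle.dump(c,open(n+".pkl","wb")); print(n,-c["R"].T@c["t"],c["K"][0,0])
print(ctrl.get_obs(),ctrl.grip_point_offset)
E
```

```text
top [ 352.08583182   33.65095876 1062.61120801] 447.41730408436115
side [ 380.52311283 -828.05684446 1026.49955906] 524.806495718389
{'clock': 0.1, 'joints': array([ 1.16940954e+00,  4.91504282e-01,  1.55939762e+00,  1.26905109e-05,
        1.09170527e+00, -1.05607257e-01]), 'qvel': array([-0.00063436, -0.00177976, -0.00208432, -0.00149518, -0.00102246,
        0.00062249]), 'joint_torque': array([ 2.86928218e-03, -6.13613963e+01, -2.58604985e+01,  6.93582860e-02,
        4.70145210e-02, -6.87103170e-05]), 'tool_pos': array([182.07160146, 597.66174946, 214.11394151]), 'tool_rot': array([ 1.47354137e-01,  9.89083667e-01, -4.89632414e-04, -1.32664445e-04]), 'force': array([-0.15073727,  0.30269976,  0.09248935]), 'wrist_torque': array([ 0.01660179,  0.00715976, -0.00494341]), 'gripper_force': 0.0, 'grip_width': 0.9979846644405976} 18.8
```

View pics/top0.png

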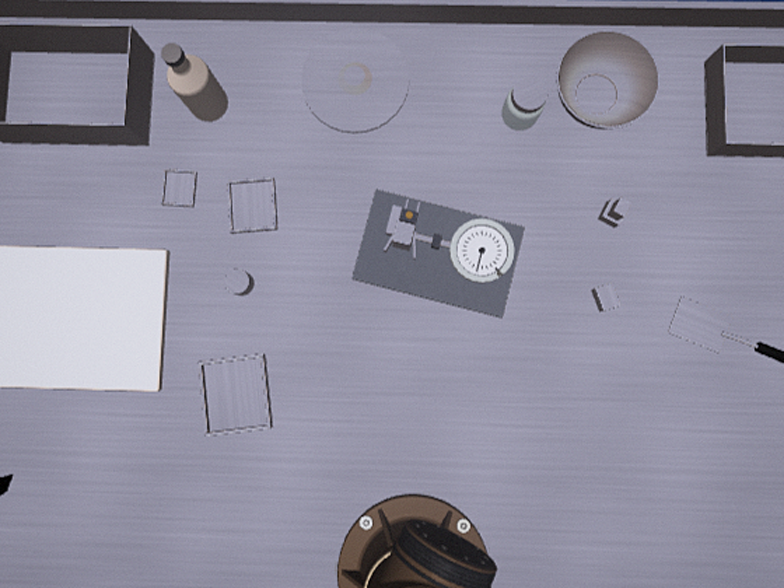

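View pics/side0.png

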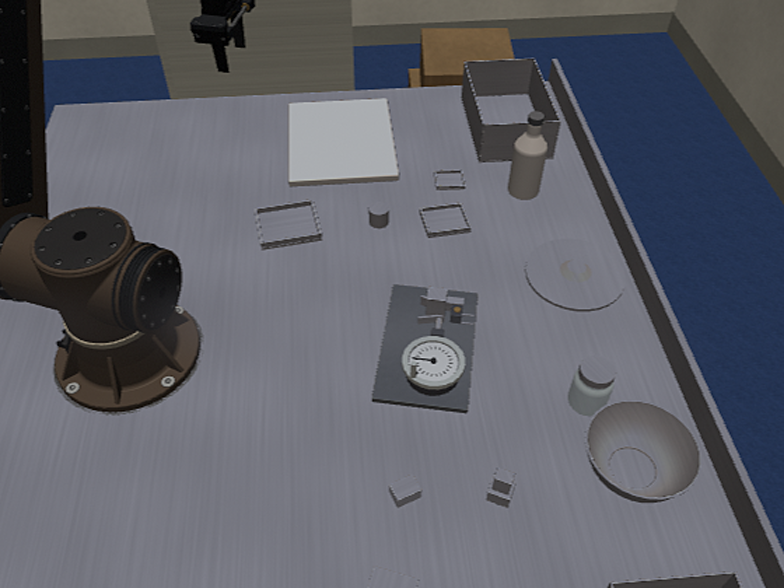

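Top view (784-px picture): trays at (180,188), (253,205) and (236,393). The middle one in size is (253,205), to be checked by measurement. The comparator base is at (440,253), with the dial at (481,250) and the stop's orange screw at (408,214). The small blocks at (613,211) (necked, dark cavity shape) and (605,297) (low, flat) are the spacer and low_block candidates, and the collar is at (238,282).

```bash
cat > m.py <<'E'
from h import *
import pickle
c=pickle.load(open("top.pkl","rb")); P=pts(c); im=c["pixels"]
hsv=cv2.cvtColor(im,cv2.COLOR_RGB2HSV)
# base plate: by colour, bounded window
g=hsv[...,2].astype(int)
m=((P[...,2]>5)&(P[...,2]<70)).astype(np.uint8)
n,l,s,ce=cv2.connectedComponentsWithStats(m)
for i in range(1,n):
    if s[i,4]<40: continue
    q=P[l==i]; r=cv2.minAreaRect(q[:,:2].astype(np.float32))
    print("pix",ce[i].round(0),"rect",np.round(r[0],1),np.round(r[1],1),round(r[2],1),"zmax",np.percentile(q[:,2],[50,98]).round(0))
E
python3 m.py
python3 - <<'E'
from h import *
import pickle
a=pickle.load(open("top.pkl","rb"));b=pickle.load(open("side.pkl","rb"))
A=cv2.resize(a["pixels"][120:240,240:390],None,fx=4,fy=4,interpolation=2)[...,::-1]
def cr(c,x0,y0,x1,y1,w,h): return cv2.resize(c["pixels"][y0:y1,x0:x1],(w,h),interpolation=2)[...,::-1]
B=cr(b,265,325,385,370,600,225)
C=cr(a,410,130,460,230,200,400)
cv2.imwrite("pics/crop.png",np.vstack([np.hstack([A[:345],C[:345]])[:, :800],np.hstack([B,np.zeros((225,200,3),np.uint8)])]))
E
```

```text
pix [297.   8.] rect [942.7  67.5] [  17.8 1385.9] 0.0 zmax [40. 63.]
pix [253.  57.] rect [827.9 119.5] [187.4 187.9] 89.7 zmax [ 8. 22.]
pix [435.  56.] rect [ 809.  -300.1] [167.8 165.9] 13.6 zmax [30. 69.]
pix [37. 37.] rect [808.  618.9] [134.1 240.3] 0.4 zmax [30. 68.]
pix [74. 83.] rect [730.2 567.3] [142.6 307.3] 33.9 zmax [39. 69.]
pix [525.  70.] rect [ 795.4 -553.6] [131.4 187.1] 89.2 zmax [38. 66.]
pix [151.  77.] rect [766.3 364.7] [32.  71.9] 39.4 zmax [39. 69.]
pix [370.  83.] rect [ 763.4 -164.5] [63.4 43.2] 65.0 zmax [48. 68.]
pix [128. 135.] rect [628.3 419.6] [59.7 62.8] 87.2 zmax [ 9. 13.]
pix [181. 146.] rect [600.1 288.1] [91.8 82.6] 4.6 zmax [10. 17.]
pix [314. 181.] rect [526.1 -32.6] [262.6 164.3] 76.6 zmax [13. 52.]
pix [439. 151.] rect [ 597.6 -324.7] [32.6 36.7] 62.8 zmax [38. 63.]
pix [ 59. 227.] rect [400.9 572.5] [243.5 290.3] 0.3 zmax [18. 22.]
pix [170. 202.] rect [463.9 301.5] [40.6 39.6] 87.4 zmax [38. 42.]
pix [433. 212.] rect [ 454.2 -311.6] [39.4 31.3] 19.1 zmax [23. 27.]
pix [543. 249.] rect [ 382.2 -556.2] [105.2  18.4] 64.9 zmax [15. 22.]
pix [168. 282.] rect [276.6 302.9] [127.2 115.8] 10.0 zmax [ 7. 22.]
pix [282. 380.] rect [61.2 15.9] [119.7 246.9] 16.0 zmax [14. 63.]
```

View pics/crop.png

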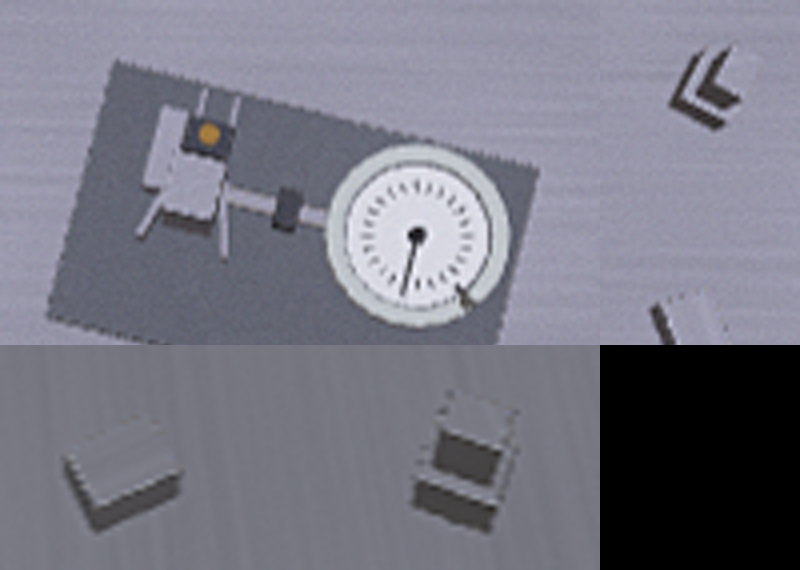

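The picked objects: the spacer is the necked block (top 613,211, side crop lower right). The flat one (605,297) is low_block. The middle tray of the three measures about 90x80, at (600,288). I'll go above the comparator for a close look.

Call:
apply_moves([
  [9.5, 2.6, -3.2, 0, 0, 0, 0.7],
  [9.5, 5.2, -6.4, 1, 0, 0, 0.7],
  [9.5, 7.8, -9.6, 2, 0, 0, 0.7],
  [9.5, 10.4, -12.8, 3, 0, 0, 0.7],
  [9.5, 13, -16, 4, 0, 0, 0.7],
], force=30)

```text
clock: 0.52
tool_pos: [310.9, 438.5, 254.1]
tool_rot: [0.117, 0.993, -0.0, -0.0]
force: [0.1, 1.0, -0.4]
grip_width: 1.001
gripper_force: 0.0
```

Call:
apply_moves([
  [9.5, 2, -3.6, 0, 0, 0, 0],
  [9.5, 4, -7.2, 0, 0, 0, 0],
  [9.5, 6, -10.8, 0, 0, 0, 0],
  [9.5, 8, -14.4, 0, 0, 0, 0],
  [9.5, 10, -18, 0, 0, 0, 0],
])

```text
clock: 0.93
tool_pos: [410.7, 258.3, 253.9]
tool_rot: [0.117, 0.993, 0.0, -0.0]
force: [1.2, 0.3, 1.4]
grip_width: 1.0
gripper_force: 0.0
```

Call:
apply_moves([
  [9.5, 2, -3.6, 0, 0, 0, 0],
  [9.5, 4, -7.2, 0, 0, 0, 0],
  [9.5, 6, -10.8, 0, 0, 0, 0],
  [9.5, 8, -14.4, 0, 0, 0, 0],
  [9.5, 10, -18, 0, 0, 0, 0],
])

```text
clock: 1.35
tool_pos: [510.8, 78.1, 253.9]
tool_rot: [0.117, 0.993, 0.0, -0.0]
force: [0.0, 0.8, 0.4]
grip_width: 0.997
gripper_force: 0.0
```

Call:
apply_moves([
  [9.5, 0.5, -2.5, 0, 0, 0, 0],
  [9.5, 1, -5, 0, 0, 0, 0],
  [9.5, 1.5, -7.5, 0, 0, 0, 0],
  [9.5, 2, -10, 0, 0, 0, 0],
  [9.5, 2, -10, 0, 0, 0, 0],
])

```text
clock: 1.77
tool_pos: [530.9, -23.2, 253.5]
tool_rot: [0.118, 0.993, -0.0, -0.0]
force: [-0.3, -0.2, 0.1]
grip_width: 0.998
gripper_force: 0.0
```

```bash
python3 - <<'E'
from h import *
import pickle
o=ctrl.get_obs(); print(o["clock"],o["tool_pos"],o["tool_rot"],o["force"])
c=cam("wrist"); pickle.dump(c,open("w1.pkl","wb")); save(c,"w1.png",s=1.4)
print(-c["R"].T@c["t"],c["R"])
E
```

```text
1.7667 [530.90356126 -23.17722516 253.54794544] [ 1.18421140e-01  9.92963408e-01 -2.99904396e-04 -1.14566464e-04] [-0.31784084 -0.22596041  0.06869929]
[456.79525314  -5.16637451 424.15753264] [[ 2.35798919e-01  9.71801867e-01  2.07374445e-05]
 [ 9.36427452e-01 -2.27221342e-01  2.67346384e-01]
 [ 2.59812428e-01 -6.30205692e-02 -9.63600493e-01]]
```

View pics/w1.png

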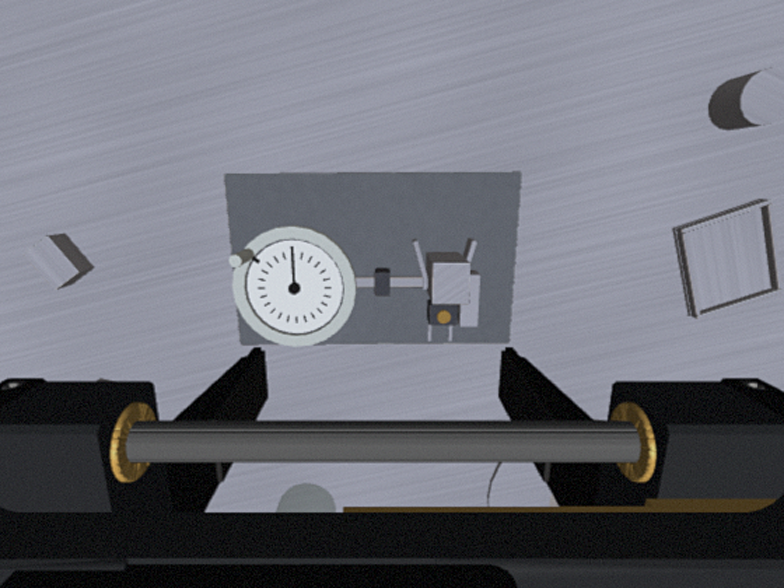

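The wrist view shows the comparator square to the tool. The dial hub is at (294,288), the post top at (236,260), the needle tip at (291,247) and the master's top at (451,283). The stop screw is at (444,316).

```bash
cat > m2.py <<'E'
from h import *
import pickle
c=pickle.load(open("w1.pkl","rb")); P=pts(c); S=1.4
p=lambda u,v,z: ray(c,u/S,v/S,z)
for k,a in dict(pl=(225,174,12),pr=(521,172,12),br=(510,344,12),bl=(241,346,12),hub=(293.5,288.5,50),post=(236,260,85),tip=(291.5,247,50),mark=(258,262,50),screw=(444,316.5,37)).items(): print(k,p(*a).round(1))
roi=(abs(P[...,0]-555)<60)&(abs(P[...,1]-20)<70)
for nm,lo,hi in(("master",66,80),("anv/stop",29,42)):
    m=(roi&(P[...,2]>lo)&(P[...,2]<hi)).astype(np.uint8)
    n,l,s,ce=cv2.connectedComponentsWithStats(m)
    for i in range(1,n):
        if s[i,4]<60: continue
        q=P[l==i]; r=cv2.minAreaRect(q[:,:2].astype(np.float32)); print(nm,(ce[i]*S).round(),np.round(r[0],1),np.round(r[1],1),round(r[2],1),np.median(q[:,2]).round(1))
m=(P[...,2]>7)&(P[...,2]<17)&(P[...,0]>420)&(P[...,0]<640)&(abs(P[...,1]+33)<160)
q=P[m]; r=cv2.minAreaRect(q[:,:2].astype(np.float32)); print("plate",r,np.median(q[:,2]))
e=np.deg2rad(-13.5); ex=np.array([np.cos(e),np.sin(e)]); ey=np.array([-ex[1],ex[0]])
g=(P[...,:2]-np.array([555,25]))@np.stack([ex,ey],1)
E
python3 m2.py
```

```text
pl [ 417.7 -137.8   12. ]
pr [477.2 114.7  12. ]
br [633.3  79.4  12. ]
bl [ 573.7 -175.1   12. ]
hub [523.9 -99.4  50. ]
post [ 486.  -126.6   85. ]
tip [489.6 -90.9  50. ]
mark [ 495.  -121.8   50. ]
screw [582.7  21.   37. ]
master [450. 283.] [545.5  29.4] [30.2 34.4] 76.4 72.5
anv/stop [471. 250.] [530.5  56.2] [ 4.3 17.7] 59.6 34.4
anv/stop [400. 276.] [5.381e+02 2.000e-01] [44.2 90.9] 20.9 33.7
anv/stop [471. 304.] [574.3  46.2] [16.4 48.4] 76.8 34.7
anv/stop [442. 315.] [582.   20.5] [25.3 20. ] 76.0 34.4
plate ((524.2190551757812, -30.082656860351562), (262.85205078125, 159.39044189453125), 76.37470245361328) 12.587868833651918
```

Call:
apply_moves([
  [0, -1.3, 3.1, -2, 0, 0, 0.02],
  [0, -2.6, 6.2, -5, 0, 0, 0.02],
  [0, -2.6, 6.2, -9, 0, 0, 0.02],
  [0, -2.6, 6.2, -12, 0, 0, 0.02],
  [0, -2.6, 6.2, -14, 0, 0, 0.02],
], force=30)

```text
clock: 2.23
tool_pos: [502.6, 43.8, 111.4]
tool_rot: [0.115, 0.993, 0.0, -0.001]
force: [1.1, 0.3, -0.1]
grip_width: 0.704
gripper_force: 0.0
```

Call:
apply_moves([
  [0, 0, 0, -3, 0, 0, 0],
  [0, 0, 0, -5, 0, 0, 0],
  [0, 0, 0, -7, 0, 0, 0],
  [0, 0, 0, -8.5, 0, 0, 0],
  [0, 0, 0, -8.5, 0, 0, 0],
])

```text
clock: 2.65
tool_pos: [502.8, 43.1, 26.6]
tool_rot: [0.116, 0.993, -0.0, -0.002]
force: [-0.8, 0.6, -0.5]
grip_width: 0.354
gripper_force: 0.0
```

Call:
apply_moves([
  [0, 0, -0.35, -0.6, 0, 0, 0],
  [0, 0, -0.35, -0.6, 0, 0, 0],
  [0, 0, -0.35, -0.6, 0, 0, 0],
  [0, 0, -0.35, -0.6, 0, 0, 0],
  [0, 0, -0.35, -0.6, 0, 0, 0],
])

```text
clock: 3.07
tool_pos: [504.6, 38.7, 23.7]
tool_rot: [0.116, 0.993, 0.0, 0.001]
force: [1.0, -0.9, 0.8]
grip_width: 0.026
gripper_force: 0.0
```

```bash
cat > s.py <<'E'
from h import *
o=ctrl.get_obs(); E=np.deg2rad(-13.5); ex=np.array([np.cos(E),np.sin(E)]); ey=np.array([-ex[1],ex[0]])
r=o["tool_pos"][:2]-[553.9,27.3]; f=o["force"]
from scipy.spatial.transform import Rotation as R
M=R.from_quat(o["tool_rot"]).as_matrix()
print("t",o["clock"].__round__(2),"g",(r@ex).round(1),(r@ey).round(1),o["tool_pos"][2].round(1),"F",(f[:2]@ex).round(1),(f[:2]@ey).round(1),f[2].round(1),"yaw",np.degrees(np.arctan2(M[1,1],M[0,1])).round(2),"w",(o["grip_width"]*95).round(1),"grip",o["gripper_force"])
E
python3 s.py
```

```text
Traceback (most recent call last):
  File "s.py", line 6, in <module>
    print("t",o["clock"].__round__(2),"g",(r@ex).round(1),(r@ey).round(1),o["tool_pos"][2].round(1),"F",(f[:2]@ex).round(1),(f[:2]@ey).round(1),f[2].round(1),"yaw",np.degrees(np.arctan2(M[1,1],M[0,1])).round(2),"w",(o["grip_width"]*95).round(1),"grip",o["gripper_force"])
                                                                                                                                                                                                                       ^^^^^^^^^^^^^^^^^^^^^^^^^^
AttributeError: 'float' object has no attribute 'round'
```

Call:
apply_moves([
  [0, 0.7, -0.17, -0.2, 0, 0, 0],
  [0, 1.3, -0.31, -0.2, 0, 0, 0],
  [0, 1.5, -0.36, -0.2, 0, 0, 0],
  [0, 1.7, -0.41, -0.2, 0, 0, 0],
  [0, 1.9, -0.45, -0.2, 0, 0, 0],
])

```text
clock: 3.48
tool_pos: [521.9, 34.4, 20.8]
tool_rot: [0.116, 0.993, 0.0, -0.002]
force: [-9.5, 2.4, 7.1]
grip_width: 0.006
gripper_force: 4.8
```

```bash
sed -i 's/(o\["grip_width"\]\*95).round(1)/round(o["grip_width"]*95,1)/; s/o\["clock"\].__round__(2)/round(o["clock"],2)/' s.py; python3 s.py
```

```text
t 3.48 g -32.7 -0.6 20.8 F -9.8 0.1 7.1 yaw 76.65 w 0.6 grip 4.81292319484055
```

Call:
apply_moves([
  [0, 0.15, -0.035, 0, 0, 0, 0],
  [0, 0.3, -0.07, 0, 0, 0, 0],
  [0, 0.4, -0.1, 0, 0, 0, 0],
  [0, 0.5, -0.12, 0, 0, 0, 0],
  [0, 0.6, -0.14, 0, 0, 0, 0],
])

```text
clock: 3.9
tool_pos: [527.7, 33.0, 20.8]
tool_rot: [0.116, 0.993, -0.0, -0.002]
force: [-9.7, 1.7, 6.8]
grip_width: 0.003
gripper_force: 4.9
```

```bash
python3 s.py
```

```text
t 3.9 g -26.8 -0.6 20.8 F -9.9 -0.6 6.8 yaw 76.65 w 0.2 grip 4.851322621107101
```

Call:
apply_moves([
  [0, 0.05, -0.012, 0, 0, 0, 0],
  [0, 0.1, -0.023, 0, 0, 0, 0],
  [0, 0.15, -0.035, 0, 0, 0, 0],
  [0, 0.2, -0.047, 0, 0, 0, 0],
])

```text
clock: 4.23
tool_pos: [528.3, 32.8, 20.9]
tool_rot: [0.116, 0.993, -0.0, -0.004]
force: [-17.4, 6.0, 14.1]
grip_width: 0.001
gripper_force: 9.1
```

```bash
python3 s.py
```

```text
t 4.23 g -26.2 -0.6 20.9 F -18.3 1.7 14.1 yaw 76.66 w 0.1 grip 9.075380894355476
```

Call:
apply_moves([
  [0, 0.03, -0.01, 0, 0, 0, 0],
  [0, 0.03, -0.01, 0, 0, 0, 0],
  [0, -1, 0.23, 0, 0, 0, 0],
  [0, -2.5, 0.58, 0.5, 0, 0, 0],
  [0, -2.5, 0.58, 4, 0, 0, 0],
])

```text
clock: 4.65
tool_pos: [502.4, 38.5, 57.5]
tool_rot: [0.116, 0.993, -0.0, -0.005]
force: [1.4, 1.1, -0.4]
grip_width: 0.007
gripper_force: 0.0
```

Call:
apply_moves([
  [4, 0, 0, 3.8, 0, 0, 0],
  [4, 0, 0, 7.5, 0, 0, 0],
  [4, -0.7, -3.5, 8.5, 0, 0, 0],
  [4, -1.4, -7, 8.5, 0, 0, 0],
  [4, -1.8, -10.5, 8.5, 0, 0, 0],
], force=6)

```text
clock: 5.07
tool_pos: [488.4, -67.9, 147.3]
tool_rot: [0.115, 0.993, -0.0, 0.001]
force: [1.7, -0.3, -0.5]
grip_width: 0.296
gripper_force: 0.0
```

Call:
apply_moves([
  [4, 0, -3.5, 0, 0, 0, 0],
  [4, 0, -5.9, 0, 0, 0, 0],
  [4, 0, -5.9, 0, 0, 0, 0],
])

```text
clock: 5.32
tool_pos: [488.9, -129.9, 146.2]
tool_rot: [0.118, 0.993, -0.0, 0.001]
force: [0.5, 0.1, 0.3]
grip_width: 0.414
gripper_force: 0.0
```

```bash
python3 s.py; python3 - <<'E'
from h import *
import pickle
o=ctrl.get_obs(); print(o["tool_pos"])
c=cam("wrist"); pickle.dump(c,open("w2.pkl","wb")); save(c,"w2.png",s=1.2)
E
```

```text
t 5.32 g -26.5 -168.0 146.2 F 0.5 0.3 0.3 yaw 76.46 w 39.3 grip 0.0
[ 488.87512927 -129.887205    146.1749758 ]
```

View pics/w2.png

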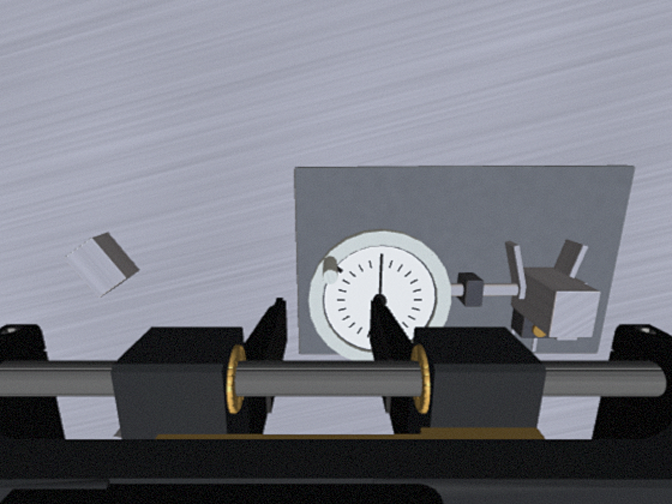

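Post top is at (330,276), hub at (379,300) and needle tip at (381,254). The master stands against the stop.

```bash
python3 - <<'E'
from h import *
import pickle
c=pickle.load(open("w2.pkl","rb")); S=1.2
h=ray(c,379/S,300/S,50)[:2]
for n,u,v,z in(("post",330,276,85),("tip",381,254,50)):
    p=ray(c,u/S,v/S,z)[:2]; d=p-h; print(n,p.round(1),np.hypot(*d).round(1),np.degrees(np.arctan2(d[1],d[0])).round(1)%360)
P=pts(c); m=(P[...,2]>79)&(P[...,2]<90)&(abs(P[...,0]-487)<25)&(abs(P[...,1]+127)<25)
print("hub",h.round(1),"post cloud",m.sum(),P[m].mean(0) if m.any() else 0)
q=P[(P[...,2]>47)&(P[...,2]<54)&(np.hypot(P[...,0]-525,P[...,1]+100)<60)]; print(cv2.minEnclosingCircle(q[:,:2].astype(np.float32)))
E
```

```text
post [ 485.8 -127.7] 46.8 217.3
tip [489.1 -91. ] 34.9 166.1
hub [523.  -99.4] post cloud 152 [ 485.35117985 -127.63210623   84.85843835]
((523.5919799804688, -99.00532531738281), 52.55474090576172)
```

Call:
apply_moves([
  [4, -0.33, 0.24, -3, 0, 0, 0],
  [4, -0.33, 0.24, -6, 0, 0, 0],
  [4, -0.33, 0.24, -8.5, 0, 0, 0],
  [2, -0.33, 0.24, -8.5, 0, 0, 0],
  [2, -0.33, 0.24, -8.5, 0, 0, 0],
], force=6)

```text
clock: 5.78
tool_pos: [484.8, -122.8, 60.6]
tool_rot: [0.116, 0.993, 0.0, -0.001]
force: [-0.0, -0.0, 0.7]
grip_width: 0.331
gripper_force: 0.0
```

Call:
apply_moves([
  [0.5, 0, 0, 0, 0, 0, 0],
  [0.5, 0, 0, 0, 0, 0, 0],
  [0.5, 0, 0, 0, 0, 0, 0],
])

```text
clock: 6.03
tool_pos: [484.9, -123.9, 62.3]
tool_rot: [0.116, 0.993, -0.001, 0.0]
force: [-9.7, -10.7, 5.7]
grip_width: 0.162
gripper_force: 6.0
```

```bash
python3 s.py
```

```text
t 6.03 g -31.8 -163.2 62.3 F -6.9 -12.7 5.7 yaw 76.7 w 15.4 grip 6.014445126056671
```

Call:
apply_moves([
  [0.5, -0.39, 0.47, 0, 0, 0, 0],
  [0.5, -0.67, 1.24, 0, 0, 0, 0],
  [0.5, -0.81, 2.05, 0, 0, 0, 0],
  [0.5, -0.81, 2.87, 0, 0, 0, 0],
  [0.5, -0.76, 3.28, 0, 0, 0, 0],
])

```text
clock: 6.45
tool_pos: [476.9, -90.3, 62.0]
tool_rot: [0.116, 0.993, -0.0, 0.0]
force: [-3.4, -2.9, 0.7]
grip_width: 0.1
gripper_force: 6.0
```

```bash
cat > z.py <<'E'
from h import *
import sys,pickle
o=ctrl.get_obs(); print(o["clock"],o["tool_pos"].round(1),o["force"].round(1),o["grip_width"]*95,o["gripper_force"])
c=cam("wrist"); pickle.dump(c,open("z.pkl","wb")); x,y=proj(c,[485,-92,50]); x,y=int(x),int(y); print(x,y); save(c,sys.argv[1],(x-70,max(y-50,0),x+70,y+50),5)
E
python3 z.py z1.png
```

```text
6.45 [476.9 -90.3  62. ] [-3.4 -2.9  0.7] 9.517913714788873 6.00024551153183
273 272
```

View pics/z1.png

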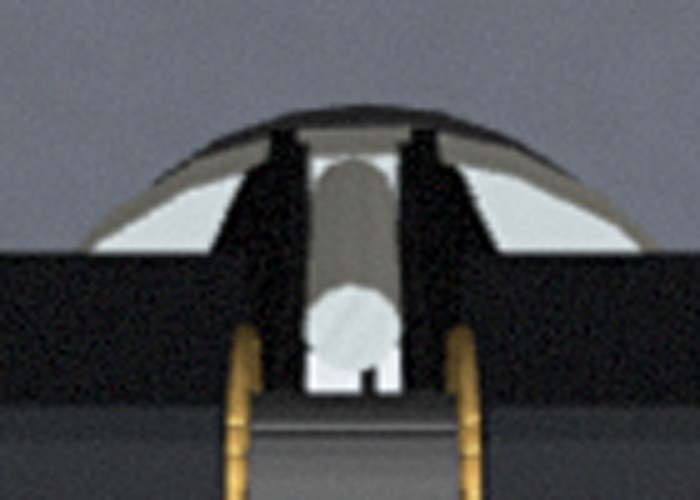

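The post is gripped at about 169°, with the mark's bar at (367,380) in the crop. It needs about 2 mm more.

Call:
apply_moves([
  [0.5, 0.05, 0.2, 0, 0, 0, 0],
  [0.5, 0.05, 0.2, 0, 0, 0, 0],
  [0.5, 0.05, 0.2, 0, 0, 0, 0],
])

```text
clock: 6.75
tool_pos: [477.8, -88.5, 61.8]
tool_rot: [0.116, 0.993, 0.0, 0.0]
force: [-3.7, 3.1, 6.7]
grip_width: 0.103
gripper_force: 6.0
```

```bash
python3 -c "
from h import *
o=ctrl.get_obs(); d=o['tool_pos'][:2]-[523.6,-99.3]; print(o['tool_pos'],o['force'],np.degrees(np.arctan2(d[1],d[0])))"
```

```text
[477.83151978 -88.47110894  61.78616564] [-3.6632736   3.11741717  6.74801851] 166.68852289962126
```

Open, rise, back off and check.

Call:
apply_moves([
  [3, 0, 0, 0, 0, 0, 0],
  [3, 0, 0, 0, 0, 0, 0],
  [3, 0, 0, 1.5, 0, 0, 0],
  [4, 0, 0, 5, 0, 0, 0],
  [9, 1, 0, 9, 0, 0, 0],
])

```text
clock: 7.17
tool_pos: [486.3, -88.5, 150.9]
tool_rot: [0.116, 0.993, 0.0, -0.002]
force: [0.1, -1.1, -0.2]
grip_width: 0.394
gripper_force: 0.0
```

Call:
apply_moves([
  [9, 2, 3, 3, 0, 0, 0],
  [9, 4, 6, 5, 0, 0, 0],
  [9, 5.5, 9, 6, 0, 0, 0],
  [9, 5.5, 10, 6, 0, 0, 0],
])

```text
clock: 7.5
tool_pos: [546.4, 14.3, 214.3]
tool_rot: [0.116, 0.993, 0.001, 0.004]
force: [-0.5, 1.4, -1.0]
grip_width: 0.678
gripper_force: 0.0
```

```bash
python3 s.py; python3 - <<'E'
from h import *
import pickle
c=cam("wrist"); pickle.dump(c,open("w3.pkl","wb"))
x,y=map(int,proj(c,[524,-99,50])); a,b=map(int,proj(c,[550,27,72])); print(x,y,a,b)
A=(max(0,min(x-60,a-50)),max(0,y-75),max(x+60,a+50),min(419,y+75)); print(A); save(c,"w3.png",A,min(3,780/(A[2]-A[0])))
P=pts(c); m=((P[...,2]>66)&(P[...,2]<80)&(abs(P[...,0]-555)<30)&(abs(P[...,1]-27)<30))
q=P[m]; print(cv2.minAreaRect(q[:,:2].astype(np.float32)),np.median(q[:,2]), q[:,2].std())
E
```

```text
t 7.5 g -4.2 -14.4 214.3 F -0.8 1.3 -1.0 yaw 76.73 w 64.4 grip 0.0
164 207 286 208
(104, 132, 336, 282)
((555.0574951171875, 27.48152732849121), (29.389209747314453, 33.5439567565918), 76.69092559814453) 72.54230723309765 1.0250313519513279
```

View pics/w3.png

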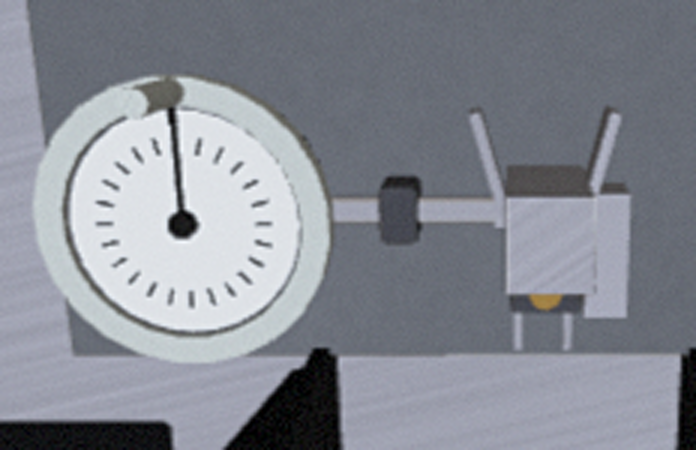

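The needle (170,108) runs straight into the mark at the post's foot, so zero is set. Next, grip the master.

Call:
apply_moves([
  [6, 0.5, 0.9, -4, 0, 0, 0],
  [6, 0.85, 1.25, -8, 0, 0, 0],
  [6, 0.85, 1.25, -12, 0, 0, 0],
  [6, 0.85, 1.25, -14, 0, 0, 0],
  [6, 0.85, 1.25, -15, 0, 0, 0],
])

```text
clock: 7.97
tool_pos: [549.7, 23.2, 57.7]
tool_rot: [0.116, 0.993, -0.0, -0.002]
force: [-0.2, 0.3, -0.6]
grip_width: 0.633
gripper_force: 0.0
```

```bash
python3 s.py
```

```text
t 7.97 g -3.2 -4.9 57.7 F -0.2 0.3 -0.6 yaw 76.64 w 60.2 grip 0.0
```

Call:
apply_moves([
  [6, 0.5, 0.36, -0.6, 0, 0, 0],
  [6, 0.5, 0.36, -1.3, 0, 0, 0],
  [5, 0.5, 0.36, -1.3, 0, 0, 0],
  [4, 0.5, 0.36, -1.3, 0, 0, 0],
], force=30)

```text
clock: 8.3
tool_pos: [556.8, 27.3, 48.7]
tool_rot: [0.116, 0.993, 0.0, 0.001]
force: [0.2, -0.4, -0.1]
grip_width: 0.541
gripper_force: 0.0
```

```bash
python3 s.py
```

```text
t 8.3 g 2.9 0.7 48.7 F 0.2 -0.3 -0.1 yaw 76.66 w 51.4 grip 0.0
```

Call:
apply_moves([
  [3.5, -0.1, -0.08, -0.3, 0, 0, 0],
  [3.5, -0.1, -0.08, -0.3, 0, 0, 0],
  [2.5, -0.1, -0.08, -0.3, 0, 0, 0],
  [2.5, -0.1, -0.08, -0.3, 0, 0, 0],
  [2.5, -0.1, -0.08, -0.3, 0, 0, 0],
])

```text
clock: 8.72
tool_pos: [555.6, 26.6, 45.4]
tool_rot: [0.116, 0.993, 0.0, 0.0]
force: [-0.8, -0.5, 4.8]
grip_width: 0.312
gripper_force: 30.0
```

```bash
python3 s.py
```

```text
t 8.72 g 1.8 -0.3 45.4 F -0.7 -0.7 4.8 yaw 76.66 w 29.7 grip 30.00031739473343
```

Call:
apply_moves([
  [2.5, 0, 0, 1, 0, 0, 0],
  [2.5, 0, 0, 2.5, 0, 0, 0],
  [2.5, 0, 0, 5, 0, 0, 0],
  [2.5, 0, 0, 7.5, 0, 0, 0],
  [2.5, 0.3, 2, 9, 0, 0, 0],
])

```text
clock: 9.13
tool_pos: [558.5, 44.8, 137.4]
tool_rot: [0.117, 0.993, -0.0, 0.001]
force: [0.7, -0.3, -5.1]
grip_width: 0.316
gripper_force: 30.0
```

Call:
apply_moves([
  [2.5, 0.5, 3, 0, 0, 0, 0],
  [2.5, 1, 6, 0, 0, 0, 0],
  [2.5, 1.6, 9.5, 0, 0, 0, 0],
  [2.5, 2.2, 13, 0, 0, 0, 0],
  [2.5, 2.8, 16.5, 0, 0, 0, 0],
])

```text
clock: 9.55
tool_pos: [586.0, 213.1, 135.2]
tool_rot: [0.116, 0.993, -0.0, -0.0]
force: [1.0, -0.7, -5.1]
grip_width: 0.314
gripper_force: 30.0
```

Call:
apply_moves([
  [2.5, 0.6, 3, 0, 0, 0, 0],
  [2.5, 1.2, 6, -1, 0, 0, 0],
  [2.5, 1.3, 7.6, -3, 0, 0, 0],
  [2.5, 1.3, 7.6, -5, 0, 0, 0],
  [2.5, 1.3, 7.6, -6.5, 0, 0, 0],
])

```text
clock: 9.97
tool_pos: [598.2, 288.6, 68.3]
tool_rot: [0.115, 0.993, -0.001, -0.001]
force: [0.1, -1.1, -5.3]
grip_width: 0.313
gripper_force: 30.0
```

```bash
python3 s.py; python3 - <<'E'
from h import *
print(ctrl.get_obs()["tool_pos"])
c=cam("top"); P=pts(c)
m=(abs(P[...,0]-600)<60)&(abs(P[...,1]-288)<60)&(P[...,2]<120)&(P[...,2]>-5)
im=c["pixels"]; x,y=map(int,proj(c,[600,288,4])); save(c,"t4.png",(x-60,y-50,x+60,y+50),4)
E
```

```text
t 9.97 g -17.9 264.5 68.3 F 0.4 -1.0 -5.3 yaw 76.77 w 29.7 grip 29.998724162578583
[598.22531382 288.62621433  68.27561861]
```

Call:
apply_moves([
  [2.5, 0, 0, -1, 0, 0, 0],
  [2.5, 0, 0, -2, 0, 0, 0],
  [2.5, 0, 0, -2.6, 0, 0, 0],
  [2.5, 0, 0, -2.8, 0, 0, 0],
  [2.5, 0, 0, -3, 0, 0, 0],
])

```text
clock: 10.43
tool_pos: [599.6, 287.4, 40.1]
tool_rot: [0.116, 0.993, 0.0, 0.0]
force: [0.9, 0.2, -4.4]
grip_width: 0.314
gripper_force: 30.0
```

```bash
python3 s.py
```

```text
t 10.43 g -16.3 263.6 40.1 F 0.8 0.4 -4.4 yaw 76.63 w 29.8 grip 29.998718798160553
```

Call:
apply_moves([
  [2.5, 0, 0, -0.1, 0, 0, 0],
  [2.5, 0, 0, -0.2, 0, 0, 0],
  [2.5, 0, 0, -0.25, 0, 0, 0],
  [2.5, 0, 0, -0.3, 0, 0, 0],
])

```text
clock: 10.77
tool_pos: [599.6, 287.7, 37.4]
tool_rot: [0.116, 0.993, 0.0, 0.0]
force: [-2.1, -1.3, 5.1]
grip_width: 0.314
gripper_force: 30.0
```

```bash
python3 s.py
```

```text
t 10.77 g -16.4 263.8 37.4 F -1.7 -1.8 5.1 yaw 76.65 w 29.8 grip 30.000442564487457
```

Call:
apply_moves([
  [4, 0, 0, 0, 0, 0, 0],
  [6, 0, 0, 0, 0, 0, 0],
  [6, 0, 0, 0.5, 0, 0, 0],
  [6, 0, 0, 4, 0, 0, 0],
  [6, 0, 0, 8, 0, 0, 0],
])

```text
clock: 11.18
tool_pos: [598.4, 287.2, 116.2]
tool_rot: [0.116, 0.993, -0.001, -0.002]
force: [0.2, 0.6, 0.8]
grip_width: 0.596
gripper_force: 0.0
```

```bash
python3 - <<'E'
from h import *
print(ctrl.get_obs()["clock"])
c=cam("wrist"); P=pts(c)
m=((P[...,2]>58)&(P[...,2]<72)&(abs(P[...,0]-600)<35)&(abs(P[...,1]-288)<35)); q=P[m]; print(cv2.minAreaRect(q[:,:2].astype(np.float32)),np.median(q[:,2]),q[:,2].std())
E
```

```text
11.1833
((599.2657470703125, 287.986572265625), (29.883453369140625, 34.840179443359375), 77.66971588134766) 64.48666779434633 1.0175099429876653
```

Call:
apply_moves([
  [6, 0, -3.5, 3, 0, 0, 0],
  [6, 0, -7, 6, 0, 0, 0],
  [6, 0, -11, 9, 0, 0, 0],
  [6, 0, -15, 12, 0, 0, 0],
  [6, 0, -19, 13, 0, 0, 0],
])

```text
clock: 11.65
tool_pos: [599.7, 118.7, 241.0]
tool_rot: [0.116, 0.993, 0.001, 0.002]
force: [1.1, -0.3, -1.6]
grip_width: 0.632
gripper_force: 0.0
```

Call:
apply_moves([
  [6, 0, -4, 0, 0, 0, 0],
  [6, 0, -8, 0, 0, 0, 0],
  [6, 0, -12, 0, 0, 0, 0],
  [6, 0, -16, 0, 0, 0, 0],
  [6, 0, -20, 0, 0, 0, 0],
])

```text
clock: 12.07
tool_pos: [599.2, -82.4, 238.6]
tool_rot: [0.116, 0.993, -0.0, 0.001]
force: [0.7, 0.3, 0.4]
grip_width: 0.631
gripper_force: 0.0
```

Call:
apply_moves([
  [6, 0, -4, 0, 0, 0, 0],
  [6, 0, -8, 0, 0, 0, 0],
  [6, 0, -12, 0, 0, 0, 0],
  [6, 0, -16, 0, 0, 0, 0],
  [6, 0, -20, 0, 0, 0, 0],
])

```text
clock: 12.48
tool_pos: [599.1, -282.5, 238.5]
tool_rot: [0.116, 0.993, -0.0, 0.001]
force: [-0.4, 1.0, -0.7]
grip_width: 0.634
gripper_force: 0.0
```

```bash
python3 s.py; cat > sp.py <<'E'
from h import *
import pickle
print(ctrl.get_obs()["tool_pos"])
c=cam("wrist"); P=pts(c); pickle.dump(c,open("w5.pkl","wb"))
b=(abs(P[...,0]-597)<50)&(abs(P[...,1]+325)<50)
for n,lo,hi in(("neck",54,66),("foot",22,31)):
    q=P[b&(P[...,2]>lo)&(P[...,2]<hi)]; print(n,len(q),cv2.minAreaRect(q[:,:2].astype(np.float32)),np.median(q[:,2]))
    if lo>40: x,y=proj(c,q.mean(0)); x,y=int(x),int(y); print(x,y); save(c,"w5.png",(max(0,x-70),max(0,y-60),x+70,min(419,y+60)),5)
E
python3 sp.py
```

```text
t 12.48 g 116.3 -290.7 238.5 F -0.6 0.9 -0.7 yaw 76.65 w 60.2 grip 0.0
[ 599.13159268 -282.50452932  238.5431853 ]
neck 426 ((597.6953125, -323.650634765625), (20.004854202270508, 26.372791290283203), 62.736812591552734) 60.403864144986755
237 207
foot 317 ((597.4989013671875, -323.4969787597656), (32.424259185791016, 33.64356231689453), 62.47318649291992) 26.515877177030454
```

View pics/w5.png

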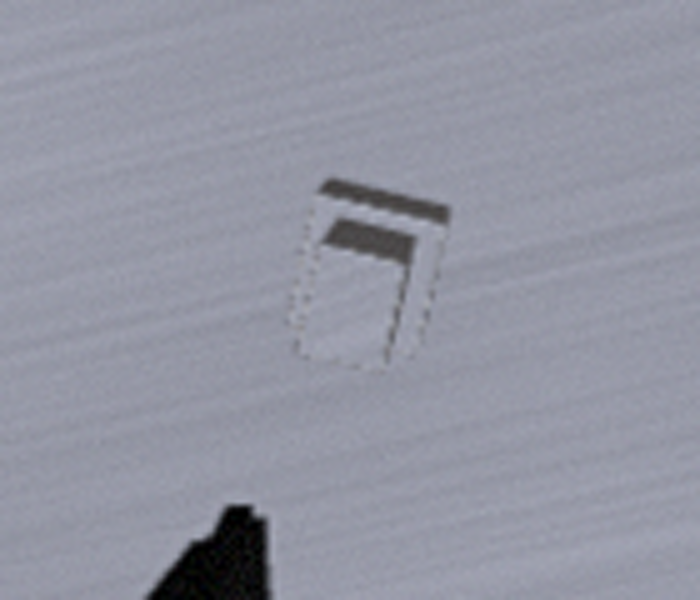

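The close crop confirms the necked block: neck 20x26 on a 32x34 foot, centred at (597.6,-323.6), y axis at 62.6°. I'll turn -14° and descend.

Call:
apply_moves([
  [6, -0.15, -2, -4, 0, 0, -1.4],
  [6, -0.15, -4.1, -8, 0, 0, -2.8],
  [6, -0.15, -4.1, -12, 0, 0, -2.8],
  [6, -0.15, -4.1, -14, 0, 0, -2.8],
  [6, -0.15, -4.1, -15, 0, 0, -2.8],
])

```text
clock: 12.95
tool_pos: [596.5, -321.1, 84.1]
tool_rot: [0.237, 0.972, 0.001, -0.002]
force: [0.0, 0.6, 0.3]
grip_width: 0.629
gripper_force: 0.0
```

Call:
apply_moves([
  [6, 0, 0, 0, 0, 0, 0],
])

```text
clock: 13.03
tool_pos: [597.3, -321.0, 85.9]
tool_rot: [0.236, 0.972, 0.001, -0.001]
force: [-0.4, 0.8, 0.2]
grip_width: 0.632
gripper_force: 0.0
```

```bash
python3 s.py
```

```text
t 13.03 g 123.5 -328.6 85.9 F -0.5 0.7 0.2 yaw 62.65 w 60.0 grip 0.0
```

Call:
apply_moves([
  [6, 0, -0.25, -2, 0, 0, 0],
  [5, 0, -0.25, -4, 0, 0, 0],
  [4, 0, -0.25, -5, 0, 0, 0],
  [3, 0, -0.25, -5.3, 0, 0, 0],
  [3, 0, -0.25, -5.3, 0, 0, 0],
])

```text
clock: 13.45
tool_pos: [598.4, -324.0, 35.7]
tool_rot: [0.236, 0.972, -0.0, 0.0]
force: [0.1, -0.2, -0.1]
grip_width: 0.407
gripper_force: 0.0
```

```bash
python3 s.py
```

```text
t 13.45 g 125.3 -331.2 35.7 F 0.1 -0.1 -0.1 yaw 62.67 w 38.6 grip 0.0
```

Call:
apply_moves([
  [1, 0, 0, 0, 0, 0, 0],
  [1, 0, 0, 0, 0, 0, 0],
  [1, 0, 0, 0, 0, 0, 0],
], force=30)

```text
clock: 13.7
tool_pos: [598.4, -324.2, 36.0]
tool_rot: [0.236, 0.972, -0.0, 0.001]
force: [-0.3, -1.1, 3.7]
grip_width: 0.21
gripper_force: 30.0
```

```bash
python3 s.py
```

```text
t 13.7 g 125.3 -331.4 36.0 F 0.0 -1.1 3.7 yaw 62.66 w 20.0 grip 30.00101923942566
```

Call:
apply_moves([
  [1, 0, 0, 2, 0, 0, 0],
  [1, 0, 0, 5, 0, 0, 0],
  [1, 0, 0, 9, 0, 0, 0],
  [1, 0, 0, 13, 0, 0, 1.4],
  [1, 0, 0, 14, 0, 0, 2.79],
])

```text
clock: 14.12
tool_pos: [599.4, -324.9, 181.7]
tool_rot: [0.114, 0.993, -0.002, 0.004]
force: [0.6, -0.7, -2.5]
grip_width: 0.207
gripper_force: 30.0
```

Call:
apply_moves([
  [1, -1.2, 3.6, 0, 0, 0, 0],
  [1, -2.4, 7.2, 0, 0, 0, 0],
  [1, -3.6, 10.8, 0, 0, 0, 0],
  [1, -4.8, 14.4, 0, 0, 0, 0],
  [1, -6, 18, 0, 0, 0, 0],
])

```text
clock: 14.53
tool_pos: [536.8, -142.4, 174.9]
tool_rot: [0.117, 0.993, 0.0, -0.0]
force: [2.0, 0.4, -4.8]
grip_width: 0.21
gripper_force: 30.0
```

Call:
apply_moves([
  [1, -1.2, 3.6, 0, 0, 0, 0],
  [1, -2.4, 7.2, 0, 0, 0, 0],
  [1, -3.6, 10.8, 0, 0, 0, 0],
  [1, -4.8, 14.4, 0, 0, 0, 0],
  [1, -5.8, 18.4, 0, 0, 0, 0],
])

```text
clock: 14.95
tool_pos: [478.7, 41.3, 175.1]
tool_rot: [0.117, 0.993, 0.0, 0.0]
force: [0.9, -0.2, -3.6]
grip_width: 0.205
gripper_force: 30.0
```

Call:
apply_moves([
  [1, 0, 0, -3, 0, 0, 0],
  [1, 0, 0, -6, 0, 0, 0],
  [1, 0, 0, -8, 0, 0, 0],
  [1, 0, 0, -9, 0, 0, 0],
  [1, 0, 0, -9, 0, 0, 0],
])

```text
clock: 15.37
tool_pos: [478.8, 40.2, 83.1]
tool_rot: [0.117, 0.993, -0.0, -0.002]
force: [-1.4, -0.3, -3.4]
grip_width: 0.208
gripper_force: 30.0
```

```bash
python3 s.py; python3 - <<'E'
from h import *
import pickle
c=cam("wrist"); P=pts(c); pickle.dump(c,open("w6.pkl","wb"))
o=ctrl.get_obs()["tool_pos"]; x,y=map(int,proj(c,o)); print(x,y)
E=np.deg2rad(-13.4); ex=np.array([np.cos(E),np.sin(E)]); ey=np.array([-ex[1],ex[0]])
G=(P[...,:2]-[553.9,27.3])@np.stack([ex,ey],1)
m=(P[...,2]>o[2]-14)&(P[...,2]<o[2]-5)&(np.hypot(P[...,0]-o[0],P[...,1]-o[1])<26)
q=P[m];print(len(q)); 
if len(q)>20: print(cv2.minAreaRect(q[:,:2].astype(np.float32)),np.median(q[:,2]),np.percentile(G[m],[1,99],axis=0))
save(c,"w6.png",(140,100,420,310),2.8)
E
```

```text
t 15.37 g -76.0 -4.9 83.1 F -1.3 -0.6 -3.4 yaw 76.62 w 19.8 grip 29.99355375766754
273 269
716
((466.8087463378906, 43.33442687988281), (31.727832794189453, 11.591898918151855), 76.52420806884766) 73.71944330556637 [[-93.99530213 -20.29743217]
 [-84.07680513  11.1060863 ]]
```

View pics/w6.png

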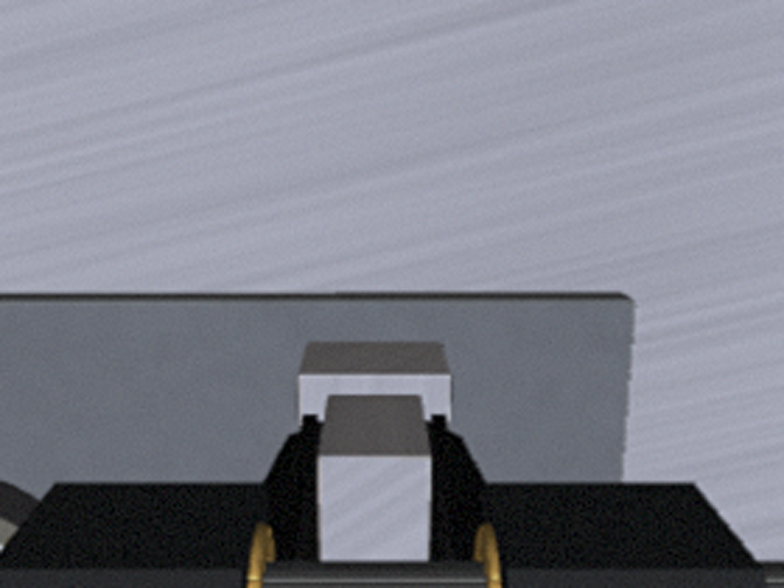

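The spacer is held square (foot 76.5°, centred on the tool), just in front of the slot. Lower it.

Call:
apply_moves([
  [1, 0.08, 0.31, -1.2, 0, 0, 0],
  [1, 0.08, 0.31, -2.4, 0, 0, 0],
  [1, 0.08, 0.31, -3, 0, 0, 0],
  [1, 0.08, 0.31, -3.3, 0, 0, 0],
])

```text
clock: 15.75
tool_pos: [480.9, 43.1, 51.9]
tool_rot: [0.117, 0.993, 0.0, 0.0]
force: [-0.1, 0.5, -3.8]
grip_width: 0.208
gripper_force: 30.0
```

```bash
python3 s.py
```

```text
t 15.75 g -74.7 -1.7 51.9 F -0.2 0.5 -3.8 yaw 76.6 w 19.8 grip 29.99358594417572
```

Call:
apply_moves([
  [1, 0, 0, -0.3, 0, 0, 0],
  [1, 1.0, -0.24, -0.33, 0, 0, 0],
  [1, 2.0, -0.48, -0.33, 0, 0, 0],
  [1, 2.8, -0.67, -0.33, 0, 0, 0],
  [1, 3.2, -0.77, -0.33, 0, 0, 0],
])

```text
clock: 16.17
tool_pos: [514.8, 35.0, 48.9]
tool_rot: [0.117, 0.993, 0.0, 0.001]
force: [-0.2, -0.3, -4.3]
grip_width: 0.208
gripper_force: 30.0
```

```bash
python3 s.py
```

```text
t 16.17 g -39.8 -1.7 48.9 F -0.1 -0.3 -4.3 yaw 76.58 w 19.8 grip 29.993595778942108
```

Call:
apply_moves([
  [1, 0.3, -0.07, -0.03, 0, 0, 0],
  [1, 0.6, -0.14, -0.03, 0, 0, 0],
  [1, 0.9, -0.22, -0.03, 0, 0, 0],
  [1, 1.2, -0.29, -0.03, 0, 0, 0],
  [1, 1.5, -0.36, -0.03, 0, 0, 0],
])

```text
clock: 16.58
tool_pos: [527.4, 32.1, 48.0]
tool_rot: [0.117, 0.993, 0.0, -0.001]
force: [-2.6, 4.4, -3.7]
grip_width: 0.213
gripper_force: 30.0
```

```bash
python3 s.py
```

```text
t 16.58 g -26.9 -1.5 48.0 F -3.5 3.6 -3.7 yaw 76.61 w 20.3 grip 29.99602496623993
```

Call:
apply_moves([
  [1, 0.3, -0.07, 0, 0, 0, 0],
  [1, 0.6, -0.14, 0, 0, 0, 0],
  [1, 0.9, -0.22, 0, 0, 0, 0],
  [1, 1.2, -0.29, 0, 0, 0, 0],
  [1, 1.5, -0.36, 0, 0, 0, 0],
])

```text
clock: 17.0
tool_pos: [542.9, 28.3, 48.1]
tool_rot: [0.117, 0.993, 0.0, -0.0]
force: [-2.5, 3.5, -3.5]
grip_width: 0.208
gripper_force: 30.0
```

```bash
python3 s.py
```

```text
t 17.0 g -10.9 -1.6 48.1 F -3.2 2.8 -3.5 yaw 76.61 w 19.8 grip 29.99935358762741
```

Call:
apply_moves([
  [1, 0.3, -0.07, 0, 0, 0, 0],
  [1, 0.6, -0.14, 0, 0, 0, 0],
  [1, 0.8, -0.19, 0, 0, 0, 0],
  [1, 0.9, -0.22, 0, 0, 0, 0],
  [1, 0.95, -0.23, 0, 0, 0, 0],
])

```text
clock: 17.42
tool_pos: [552.5, 26.0, 48.1]
tool_rot: [0.117, 0.993, 0.0, 0.0]
force: [-0.8, 5.2, -4.2]
grip_width: 0.21
gripper_force: 30.0
```

```bash
python3 s.py
```

```text
t 17.42 g -1.1 -1.6 48.1 F -2.0 4.8 -4.2 yaw 76.59 w 19.9 grip 29.999184608459473
```

Call:
apply_moves([
  [1, 0.08, -0.02, 0, 0, 0, 0],
  [1, 0.16, -0.037, 0, 0, 0, 0],
  [1, 0.22, -0.05, 0, 0, 0, 0],
  [1, 0.28, -0.065, 0, 0, 0, 0],
  [1, 0.34, -0.08, 0, 0, 0, 0],
])

```text
clock: 17.83
tool_pos: [555.6, 25.1, 48.1]
tool_rot: [0.117, 0.993, 0.0, 0.0]
force: [-1.8, 4.7, -3.8]
grip_width: 0.209
gripper_force: 30.0
```

```bash
python3 s.py
```

```text
t 17.83 g 2.2 -1.7 48.1 F -2.8 4.1 -3.8 yaw 76.6 w 19.9 grip 29.999196231365204
```

Call:
apply_moves([
  [1, 0.05, -0.012, 0, 0, 0, 0],
  [1, 0.1, -0.023, 0, 0, 0, 0],
  [1, 0.15, -0.035, 0, 0, 0, 0],
])

```text
clock: 18.08
tool_pos: [556.0, 25.1, 48.1]
tool_rot: [0.117, 0.993, 0.0, -0.001]
force: [-7.8, 6.5, 2.4]
grip_width: 0.211
gripper_force: 30.0
```

```bash
python3 s.py
```

```text
t 18.08 g 2.6 -1.7 48.1 F -9.2 4.5 2.4 yaw 76.61 w 20.0 grip 30.00045955181122
```

Call:
apply_moves([
  [1, 0.05, -0.012, 0, 0, 0, 0],
  [1, 0.05, -0.012, 0, 0, 0, 0],
  [1, 0.05, -0.012, 0, 0, 0, 0],
])

```text
clock: 18.33
tool_pos: [556.0, 25.0, 48.1]
tool_rot: [0.117, 0.993, 0.0, -0.002]
force: [-8.3, 6.3, 2.1]
grip_width: 0.21
gripper_force: 30.0
```

```bash
python3 s.py
```

```text
t 18.33 g 2.6 -1.7 48.1 F -9.5 4.1 2.1 yaw 76.61 w 20.0 grip 30.000810027122498
```

Call:
apply_moves([
  [3.5, 0, 0, 0, 0, 0, 0],
  [3.5, 0, 0, 0, 0, 0, 0],
  [3.5, 0, 0, 0.5, 0, 0, 0],
  [5, 0, 0, 4, 0, 0, 0],
  [5, 0, 0, 8, 0, 0, 0],
])

```text
clock: 18.75
tool_pos: [556.9, 24.3, 127.8]
tool_rot: [0.117, 0.993, -0.0, -0.002]
force: [1.0, -0.0, 0.4]
grip_width: 0.453
gripper_force: 0.0
```

Call:
apply_moves([
  [6, 0, 0, 4, 0, 0, 0],
  [6, 0, 0, 7, 0, 0, 0],
  [6, 0, -1, 8, 0, 0, 0],
])

```text
clock: 19.0
tool_pos: [559.3, 15.1, 213.6]
tool_rot: [0.116, 0.993, 0.0, 0.004]
force: [-0.5, -0.3, -0.1]
grip_width: 0.614
gripper_force: 0.0
```

```bash
python3 s.py; cat > f.py <<'E'
from h import *
import sys,pickle
c=cam("wrist"); P=pts(c)
x,y=map(int,proj(c,[524,-99,50])); a,b=map(int,proj(c,[550,27,72]))
A=(max(0,min(x-60,a-50)),max(0,y-75),min(559,max(x+60,a+60)),min(419,y+75)); print(A); save(c,sys.argv[1],A,min(3,780/(A[2]-A[0])))
E=np.deg2rad(-13.4); ex=np.array([np.cos(E),np.sin(E)]); ey=np.array([-ex[1],ex[0]])
n=(abs(P[...,0]-555)<35)&(abs(P[...,1]-27)<35)
for lo,hi in((66,80),):
    q=P[n&(P[...,2]>lo)&(P[...,2]<hi)]; r=cv2.minAreaRect(q[:,:2].astype(np.float32)); d=np.array(r[0])-[553.9,27.3]; print(r,np.median(q[:,2]),"g",d@ex,d@ey)
E
python3 f.py fin.png
```

```text
t 19.0 g 8.1 -10.6 213.6 F -0.4 -0.4 -0.1 yaw 76.66 w 58.3 grip 0.0
(100, 120, 342, 270)
((554.9681396484375, 25.890605926513672), (18.995656967163086, 25.815521240234375), 76.61018371582031) 72.56773567986036 g 1.3656846062866344 -1.1234854334144002
```

View pics/fin.png

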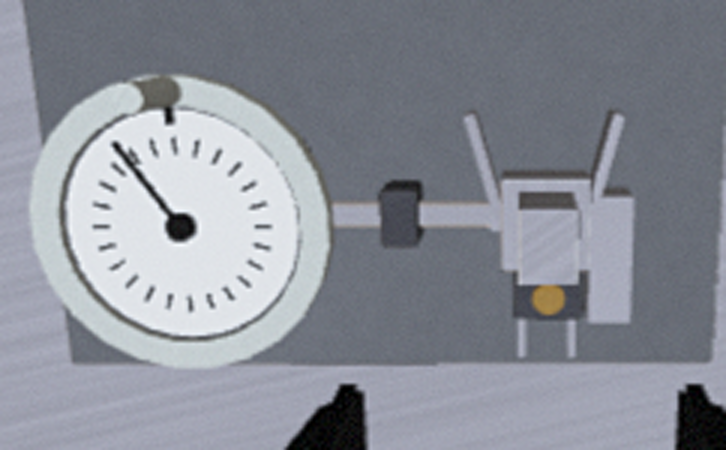

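The spacer stands home at the same x as the master did, flat on the anvil. The needle tip (115,144) is about 20 mm counter-clockwise of the mark (168,115), and everything is released.

```bash
python3 -c "
from workcell import ctrl
print(ctrl.finish_job())"
```

```text
the job is handed in; nothing more can be done
None
```

I handed the job in at about 19 s of the 72 s allowed, but the hand-in returned no verdict. By camera and force readings, the master was pressed home and the dial zeroed on it. It now stands upright in the middle-sized tray, and the spacer is home and released, with the needle about 20 mm counter-clockwise of zero.

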